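# Close the twist-lock lid of the apothecary jar

## Robot

A 6-joint arm with a two-finger parallel gripper is mounted at the origin on the work surface. World frame = base frame: x ahead of the robot, y to its left, z up, the work surface at z = 0. Lengths are in m, angles in rad, forces in N, time in s.
With the tool pointing down it reaches from about 0.25 to 0.725 m from the base axis. Payload 4 kg.
Tool frame: the origin (TCP) lies midway between the tips of the shut fingers; the grasp point (between the pads) lies 19 mm behind it (ctrl.pinch_z is the distance from the TCP to the grasp point, in m); z points along the fingers, y is the line along which they close (so a half turn about z gives the same grasp; the last joint's range is limited). The gripper opens to 85 mm and grips with 20 to 120 N. Pads are 22 mm wide; open, the fingers measure 114 mm over their backs; the gripper's body (76 mm by 85 mm) begins 54 mm behind the grasp point. The pads swing forward as they close: fully open they stand 13 mm farther back than shut.
Start: joints at [1.178, 0.241, 0.005, 1.335, 0, 1.571], TCP at [0.191, 0.462, 0.231] pointing down, gripper open.
Joint ranges: [-2.72, 2.72], [-1.05, 1.87], [-1.09, 1.28], [-1.99, 2.15], [-1.42, 1.44], [-3.14, 3.14]. Speed limits (rad/s): [2.79, 2.79, 3.14, 3.14, 3.14, 3.14].

## Interface

Orientations are given as [roll, pitch, yaw] about the fixed x, y, z axes, in that order (R = Rz(yaw) Ry(pitch) Rx(roll)).
In Python, from plant import readout, cams, job, ctrl gives the robot as it stands.
- The arm moves only by the tool send_rows, never from a script. Its argument "commands" is a list of rows, each an object of numbers: "ax", "ay", "az": the turn, a rotation vector about the tool's x, y, z in degrees; "dx", "dy", "dz": the shift along the tool's x, y, z in m; "fingers": the gripper's target within -1 to 1 (shut at 1, half-way at 0, fully open at -1). A call has 1 to 12 rows; each row shifts and turns the commanded pose from where the row before left it, along the tool's axes as they then stand; what a row does not reach is not made up. A row lasts 1/10 s, in which the tool goes at most 50 mm and 8.59 degrees, less where a joint would pass 70% of its speed; a pose out of reach is approached as far as the arm can. A call is refused whole if a number of a shift passes 0.05 or a number of a turn 8.59, either way. A call with a gripper value outside its range is refused whole. The fingers move at their own pace and stop on an object; the grip force is fixed at half the most. Time passes only in rows, so rows that do not move let the fingers close. It gives the time, the measured TCP pose, the force, the opening and the grip force at its end, in the units of the state.
- readout.sense(): the state, without advancing time (a new reading comes with each control period).
- cams.read_camera(name): name is "scene" or "top" or "wrist"; returns a dict with "image" (384x512x3 uint8, blue, green, red), "fx", "fy", "cx", "cy" (pixels), "camera_from_world" (4x4, takes a point from world to camera coordinates). Camera axes: x right, y up, looking along -z (the intrinsics and any distortion apply to the point x, -y, -z); pixel columns grow to the right and rows downward; lengths in m; the calibration is good to about 2 mm. The wrist camera is an equidistant fisheye: a pixel r from the principal point sees the ray r / f radians off the axis. A picture is of the moment at which its call begins. There is no depth.
- job.hand_in(): hands the job in; it is judged then, once.
Trained networks look in a picture, given as the dict that the camera call returned (one of the last four; its "shot" number tells which), for a name from the list of things; names that differ only in an ending like _2 or _b are one class to them, and where a whole thing is asked for, a point or a joint stands for the part that bears it (a point fixed in the world has none). Each returns a list of dicts, best first, with "score" (0 to 1); they miss things now and then, are a little off and sometimes report something else, mostly with a low value. They report only what shows in the picture. A call takes as long as a camera call.
- cams.regions_of(picture, query): "mask" (384x512 bool, what is visible of it).
- cams.tip_of(picture, query): "at" ([x, y, z] in m, in the coordinates of the camera as it stood for that picture, good to about 4 mm: a listed point, or the origin of a listed thing).
The state is a dict: "clock": time; "q": joint angles; "joint_velocities": joint speeds; "effort": joint torques, N m; "position": TCP position; "orientation": TCP orientation; "ft_force": force on the tool from outside, world axes, zero at the start; "ft_torque": the same for the moment, N m; "finger_gap": finger opening in m; "grip_force": force on a finger pad.
Only numpy, scipy, OpenCV 4.12 (cv2) and the standard library are available. Lean on these libraries where they do the work, as an engineer would, in place of code of your own. Each camera call takes 0.05 s, during which the arm holds its last target. There are 200 camera calls.

## Task

The glass apothecary jar's hinged lid has been left ajar. Fold the lid down flat onto the jar first, then twist its white cap clockwise (seen from above) by the raised bar until it stops fully home, with the lug locked under the front catch, and let go. Leave the other things on the sill where they are.

Things in the scene. Friction and masses are not known exactly. Their poses are not given: they have to be found in the camera images.
- jar: Clear glass apothecary jar, 92 mm across, fixed to the sill by its rubber suction foot, mouth 100 mm above the sill. Origin: centre of its underside, z up. The lid's hinge lies on its +x side; a small steel catch stands on its -x side (front).
- catch (a point): Middle of the underside of the catch's steel overhang, fixed to the jar at jar (-56.5, 0, 115) mm. The overhang is 15 mm long radially, 16 mm wide and 3.5 mm thick; its post stands 60 to 64 mm from the jar's axis.
- yoke (a joint): Lid angle, rad: 0 = flat on the mouth; grows as the front edge rises and goes back towards the hinge; starts 0.35 to 0.8, limit 1.3. The lid, a flat steel ring (outer radius 46 mm, 4 mm thick, centre 58 mm from the hinge line), carries the round white cap. Stiff hinge: it stays where left and closes under 1 to 2 N pressed down near its front edge.
- yoke_hinge (a point): Point on the lid's hinge line, which runs along the jar's y: at jar (58, 0, 101) mm, level with the ring's underside. Its frame turns with the lid: at lid angle 0 its axes are the jar's, and the lid reaches from it towards its -x.
- cap (a joint): Twist of the cap in its ring, rad: 0 = unlocked, grows clockwise seen from above, hard stop at 1.5 = fully home; starts 0 to 0.3; friction 0.06 N m. White ceramic disc, radius 39 mm, its face 16 mm above the ring's underside (117 mm above the sill when flat), with a raised grip bar 60 long, 14 wide, 28 mm tall across the centre: along the jar's y at 0, along its x at 1.5.
- lug (a point): Outer end of the cap's lug, 10 mm wide and 5 mm thick, in line with the bar, reaching over the ring to 58 mm from the cap's axis, one side only. Towards jar -y at twist 0, towards jar -x and under the catch at 1.5. It passes under with 3.5 mm to spare when the lid is flat; with the lid ajar, or the cap turned home before folding, it hits the catch.
- cap_grip (a point): Where to grip the bar: on the cap's axis, 6 mm below the bar's top and 22 mm above the cap's face (with the lid flat: straight above the jar's origin, 139 mm above the sill). 58 mm from the hinge line along the lid. Its frame turns with the cap: y along the bar, lug at the -y end, z out of the cap.
- hairclip_mid (a point): Bystander: orange plastic hairclip, 70 x 30 x 32 mm, lying on the sill; its middle.
- scraper_mid (a point): Bystander: loop-shaped stainless tongue scraper of 6 mm rod, 155 x 56 mm, lying on the sill; its middle.
- pot_mid (a point): Bystander: small round closed glass jar, 56 mm across, 55 mm tall, standing on the sill; its centre.
- springclip_mid (a point): Bystander: chrome spring clip, 60 x 34 x 20 mm, lying on the sill; its middle.
- scent_mid (a point): Bystander: amber glass scent bottle, 44 mm across, 95 mm tall, standing on the round mirrored tray (240 mm across, 12 mm high); its centre.
- tumbler_mid (a point): Bystander: white ceramic tumbler, 68 mm across, 90 mm tall, standing on the tray; its centre.
- flap_handle (a point): Bystander: small steel knob of the flap lid, ajar, of the white ceramic box (110 x 140 x 65 mm). This is not the jar's lid.

How it is judged:
By the outcome, as a careful person would: the job done as asked, in the order asked, and still so for the second after the job is handed in, with the robot touching nothing.
It also fails if it takes over 45 s, if anything falls off the work surface, if the arm or the gripper's body presses on something with over 40 N, if the wrist force passes 120 N, or if a joint passes its speed limit or range.

## Working session

There is one attempt and no reset: what is moved stays moved. The work goes in short steps, Python scripts to look and compute and a tool call to move; the robot and the scene stay as the last step left them, time stands still between calls to the robot, and variables do not carry over. Pictures are saved under pics/ and viewed, at most 10 in all, crops included, and the job is handed in when it is done.

Besides the shell and the picture viewer there is one more tool, called after "Call:" in YAML: its name, and indented under it one key for each argument. send_rows: Moves the arm, as the interface text tells. Its arguments: {"type":"object","properties":{"commands":{"type":"array"}},"required":["commands"]}

```bash
mkdir -p pics; cat > h.py <<'E'
import numpy as np, cv2
from plant import readout, cams, job, ctrl
from scipy.spatial.transform import Rotation as R
def towc(p,at): return (np.linalg.inv(p["camera_from_world"])@np.append(at,1))[:3]
def find(p,qs):
    for q in qs:
        r=cams.tip_of(p,q)
        for d in r[:2]: print(q,round(d["score"],2),np.round(towc(p,d["at"]),4))
def state():
    s=readout.sense(); print({k:np.round(s[k],3).tolist() for k in("clock","q","position","orientation","ft_force","ft_torque","finger_gap","grip_force")})
E
python3 - <<'E'
from h import *
ims=[]
for n in("scene","top"):
    p=cams.read_camera(n); print(n); ims.append(p["image"])
    find(p,["jar","catch","yoke_hinge","cap_grip","lug","scent_mid","tumbler_mid","pot_mid","flap_handle","hairclip_mid"])
    cv2.imwrite(f"pics/{n}.png",p["image"])
state(); print(ctrl.pinch_z)
E
```

```text
scene
jar 0.76 [ 0.5078  0.0267 -0.0013]
catch 0.69 [0.4461 0.0319 0.1158]
yoke_hinge 0.82 [0.5618 0.0345 0.0977]
cap_grip 0.6 [0.5351 0.0287 0.1637]
lug 0.9 [ 0.5166 -0.028   0.1398]
scent_mid 0.69 [0.5488 0.519  0.0563]
scent_mid 0.46 [ 0.5971 -0.4956  0.1363]
tumbler_mid 0.84 [0.6121 0.4039 0.0504]
pot_mid 0.65 [0.6141 0.408  0.052 ]
pot_mid 0.47 [0.6123 0.0332 0.0281]
flap_handle 0.95 [ 0.5951 -0.4964  0.1341]
hairclip_mid 0.54 [ 0.597  -0.4937  0.1354]
hairclip_mid 0.45 [0.4194 0.0938 0.0139]
top
jar 0.63 [0.5103 0.0363 0.0017]
jar 0.52 [0.6103 0.0294 0.0255]
catch 0.66 [ 0.5984 -0.4945  0.1334]
catch 0.59 [0.4512 0.0348 0.1122]
yoke_hinge 0.73 [0.4539 0.0331 0.1075]
yoke_hinge 0.71 [0.5703 0.0275 0.0998]
cap_grip 0.6 [0.5324 0.0338 0.1559]
lug 0.62 [ 0.514  -0.0299  0.1365]
scent_mid 0.75 [0.5582 0.5189 0.0539]
scent_mid 0.33 [0.4513 0.0341 0.1115]
tumbler_mid 0.57 [0.6192 0.4068 0.0509]
tumbler_mid 0.17 [ 4.685e-01 -1.021e-01  3.000e-04]
pot_mid 0.68 [0.6121 0.0336 0.0301]
flap_handle 0.84 [ 0.594  -0.4925  0.1337]
hairclip_mid 0.43 [0.422  0.0995 0.0121]
{'clock': 1.1, 'q': [1.178, 0.241, 0.005, 1.335, 0.0, 1.571], 'position': [0.191, 0.462, 0.231], 'orientation': [3.142, -0.0, 2.749], 'ft_force': [-0.209, 0.312, 0.667], 'ft_torque': [0.011, 0.033, 0.03], 'finger_gap': 0.086, 'grip_force': 0.0}
0.0187
```

View pics/scene.png

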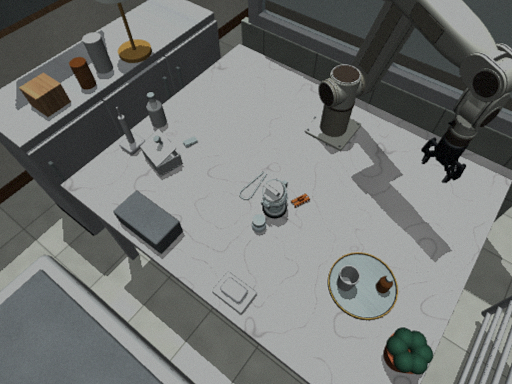

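View pics/top.png

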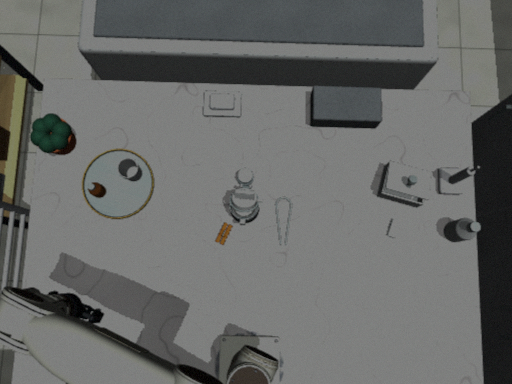

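Scene view: the jar is at (275,200) with its lid ajar and the pot just behind it at (260,222). The hairclip is at (300,200), the scraper at (255,183).
Top view: the jar is at (243,203), its bar running sideways and the catch towards the robot. The networks agree on jar ≈ (0.509, 0.032), yaw ≈ 0, lid ≈ 0.48 rad and twist ≈ 0.08.

I'll shut the fingers and move above the lid's front edge.

Call:
send_rows:
  commands:
    - {"dx": -0.0373, "dy": -0.0233, "fingers": 1}
    - {"dx": -0.0373, "dy": -0.0233, "fingers": 1}
    - {"dx": -0.0373, "dy": -0.0233, "fingers": 1}
    - {"dx": -0.0373, "dy": -0.0233, "fingers": 1}
    - {"dx": -0.0373, "dy": -0.0233, "fingers": 1}
    - {"dx": -0.0373, "dy": -0.0233, "fingers": 1}
    - {"dx": -0.0373, "dy": -0.0233, "fingers": 1}
    - {"dx": -0.0373, "dy": -0.0233, "fingers": 1}
    - {"dx": -0.0373, "dy": -0.0233, "fingers": 1}
    - {"dx": -0.0373, "dy": -0.0233, "fingers": 1}
    - {"dx": -0.0373, "dy": -0.0233, "fingers": 1}
    - {"dx": -0.0373, "dy": -0.0233, "fingers": 1}

```text
invalid input
```

Call:
send_rows:
  commands:
    - {"az": -8.59, "fingers": 1}
    - {"az": -8.59, "fingers": 1}
    - {"az": -8.59, "fingers": 1}
    - {"az": -8.59, "fingers": 1}
    - {"az": -8.59, "fingers": 1}
    - {"az": -8.59, "fingers": 1}
    - {"az": -8.59, "fingers": 1}
    - {"az": -8.59, "fingers": 1}
    - {"az": -8.59, "fingers": 1}
    - {"az": -8.59, "fingers": 1}
    - {"az": -8.59, "fingers": 1}
    - {"az": -8.59, "fingers": 1}

```text
invalid input
```

```bash
python3 - <<'E'
from h import *
state()
for n in("wrist","top","scene"):
    p=cams.read_camera(n); print(n)
    find(p,["jar","catch","yoke_hinge","cap_grip","lug"])
    if n=="wrist": cv2.imwrite("pics/w1.png",p["image"])
E
```

```text
{'clock': 1.1, 'q': [1.178, 0.241, 0.005, 1.335, 0.0, 1.571], 'position': [0.191, 0.462, 0.231], 'orientation': [3.142, -0.0, 2.749], 'ft_force': [-0.209, 0.312, 0.667], 'ft_torque': [0.011, 0.033, 0.03], 'finger_gap': 0.086, 'grip_force': 0.0}
wrist
jar 0.81 [ 0.5059  0.0318 -0.0008]
cap_grip 0.27 [0.509  0.0295 0.0011]
top
jar 0.91 [0.51   0.0363 0.0014]
catch 0.92 [0.4515 0.0348 0.1119]
yoke_hinge 0.87 [0.5681 0.0255 0.0982]
cap_grip 0.97 [0.5342 0.0341 0.156 ]
cap_grip 0.42 [0.6117 0.0327 0.0284]
lug 0.67 [ 0.5147 -0.0296  0.1368]
lug 0.4 [ 0.4684 -0.1029  0.0021]
scene
jar 0.64 [ 0.5092  0.0248 -0.001 ]
catch 0.8 [0.4469 0.0345 0.1137]
catch 0.22 [ 0.5171 -0.0287  0.1419]
yoke_hinge 0.41 [ 0.464  -0.0969  0.005 ]
cap_grip 0.8 [0.5309 0.028  0.1613]
lug 0.81 [ 0.516  -0.0257  0.1409]
```

View pics/w1.png

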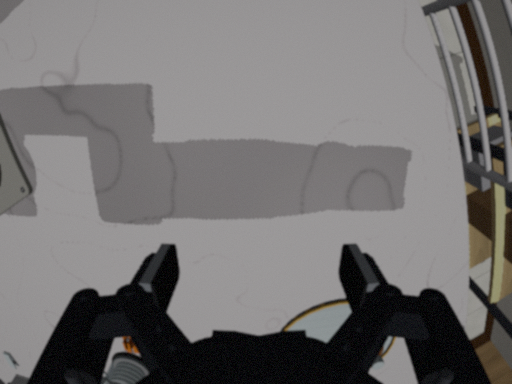

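Both move calls were refused, so the arm hasn't moved. The wrist view shows the open fingers at the start pose, with the jar's edge at (125,370). The rows probably need every key, so I'll test one full row.

Call:
send_rows:
  commands:
    - {"ax": 0, "ay": 0, "az": 0, "dx": -0.0373, "dy": -0.0233, "dz": 0, "fingers": 1}

```text
clock: 2.1
position: [0.2158, 0.4288, 0.231]
orientation: [3.14, -0.001, 2.755]
ft_force: [0.8, -1.0, -0.7]
finger_gap: 0.0731
grip_force: 0.0
```

Call:
send_rows:
  commands:
    - {"ax": 0, "ay": 0, "az": 0, "dx": -0.0373, "dy": -0.0233, "dz": 0, "fingers": 1}
    - {"ax": 0, "ay": 0, "az": 0, "dx": -0.0373, "dy": -0.0233, "dz": 0, "fingers": 1}
    - {"ax": 0, "ay": 0, "az": 0, "dx": -0.0373, "dy": -0.0233, "dz": 0, "fingers": 1}
    - {"ax": 0, "ay": 0, "az": 0, "dx": -0.0373, "dy": -0.0233, "dz": 0, "fingers": 1}
    - {"ax": 0, "ay": 0, "az": 0, "dx": -0.0373, "dy": -0.0233, "dz": 0, "fingers": 1}
    - {"ax": 0, "ay": 0, "az": 0, "dx": -0.0373, "dy": -0.0233, "dz": 0, "fingers": 1}
    - {"ax": 0, "ay": 0, "az": 0, "dx": -0.0373, "dy": -0.0233, "dz": 0, "fingers": 1}
    - {"ax": 0, "ay": 0, "az": 0, "dx": -0.0373, "dy": -0.0233, "dz": 0, "fingers": 1}
    - {"ax": 0, "ay": 0, "az": 0, "dx": -0.0373, "dy": -0.0233, "dz": 0, "fingers": 1}

```text
clock: 3.0
position: [0.4477, 0.1022, 0.2316]
orientation: [3.141, 0.001, 2.749]
ft_force: [0.7, 0.6, 0.0]
finger_gap: -0.0001
grip_force: 0.0
```

Call:
send_rows:
  commands:
    - {"ax": 0, "ay": 0, "az": -8.59, "dx": 0, "dy": 0, "dz": 0, "fingers": 1}
    - {"ax": 0, "ay": 0, "az": -8.59, "dx": 0, "dy": 0, "dz": 0, "fingers": 1}
    - {"ax": 0, "ay": 0, "az": -8.59, "dx": 0, "dy": 0, "dz": 0, "fingers": 1}
    - {"ax": 0, "ay": 0, "az": -8.59, "dx": 0, "dy": 0, "dz": 0, "fingers": 1}
    - {"ax": 0, "ay": 0, "az": -8.59, "dx": 0, "dy": 0, "dz": 0, "fingers": 1}
    - {"ax": 0, "ay": 0, "az": -8.59, "dx": 0, "dy": 0, "dz": 0, "fingers": 1}
    - {"ax": 0, "ay": 0, "az": -8.59, "dx": 0, "dy": 0, "dz": 0, "fingers": 1}
    - {"ax": 0, "ay": 0, "az": -8.59, "dx": 0, "dy": 0, "dz": 0, "fingers": 1}
    - {"ax": 0, "ay": 0, "az": -8.59, "dx": 0, "dy": 0, "dz": 0, "fingers": 1}
    - {"ax": 0, "ay": 0, "az": -8.59, "dx": 0, "dy": 0, "dz": 0, "fingers": 1}
    - {"ax": 0, "ay": 0, "az": -8.59, "dx": 0, "dy": 0, "dz": 0, "fingers": 1}
    - {"ax": 0, "ay": 0, "az": -8.59, "dx": 0, "dy": 0, "dz": 0, "fingers": 1}

```text
clock: 4.2
position: [0.4468, 0.1039, 0.2314]
orientation: [-3.142, 0.0, -1.729]
ft_force: [-0.2, -0.5, 0.1]
finger_gap: -0.0003
grip_force: 0.0
```

```bash
python3 - <<'E'
from h import *
state()
p=cams.read_camera("wrist")
find(p,["jar","catch","yoke_hinge","cap_grip","lug"])
cv2.imwrite("pics/w2.png",p["image"])
E
```

```text
{'clock': 4.2, 'q': [0.228, 0.159, -0.098, 1.314, 0.0, -1.184], 'position': [0.447, 0.104, 0.231], 'orientation': [-3.142, 0.0, -1.729], 'ft_force': [-0.178, -0.474, 0.133], 'ft_torque': [0.001, -0.018, -0.016], 'finger_gap': -0.0, 'grip_force': 0.0}
jar 0.77 [0.5049 0.0333 0.0026]
catch 0.9 [0.4522 0.0413 0.1181]
cap_grip 0.98 [0.5302 0.0298 0.1594]
lug 0.91 [ 0.5149 -0.0252  0.1384]
```

View pics/w2.png

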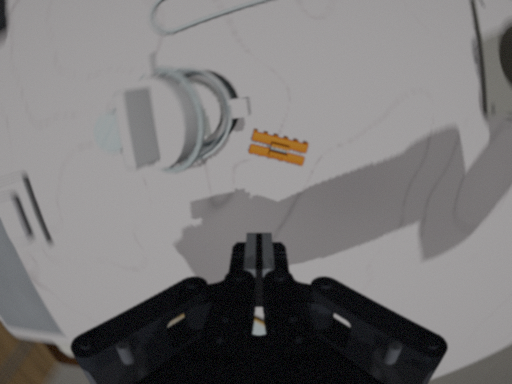

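The wrist view shows the lid and bar at (140,125), the catch at (240,107) and the hairclip at (278,147), matching the estimate. Next I'll go over the lid's front edge and down near it.

Call:
send_rows:
  commands:
    - {"ax": 0, "ay": 0, "az": 0, "dx": 0.0315, "dy": -0.0305, "dz": 0, "fingers": 1}
    - {"ax": 0, "ay": 0, "az": 0, "dx": 0.0315, "dy": -0.0305, "dz": 0, "fingers": 1}
    - {"ax": 0, "ay": 0, "az": -6, "dx": 0, "dy": 0, "dz": 0, "fingers": 1}
    - {"ax": 0, "ay": 0, "az": 0, "dx": 0, "dy": 0, "dz": 0.028, "fingers": 1}
    - {"ax": 0, "ay": 0, "az": 0, "dx": 0, "dy": 0, "dz": 0.028, "fingers": 1}
    - {"ax": 0, "ay": 0, "az": 0, "dx": 0, "dy": 0, "dz": 0, "fingers": 1}

```text
clock: 5.1
position: [0.4938, 0.0314, 0.1717]
orientation: [3.134, -0.001, -1.632]
ft_force: [-1.3, -0.5, 0.3]
finger_gap: -0.0003
grip_force: 0.0
```

```bash
python3 - <<'E'
from h import *
state()
p=cams.read_camera("wrist"); find(p,["cap_grip"])
cv2.imwrite("pics/w3.png",p["image"])
E
```

```text
{'clock': 5.1, 'q': [0.063, 0.271, -0.113, 1.194, 0.0, -1.446], 'position': [0.494, 0.031, 0.172], 'orientation': [3.134, -0.001, -1.632], 'ft_force': [-1.319, -0.451, 0.268], 'ft_torque': [0.053, 0.071, -0.008], 'finger_gap': -0.0, 'grip_force': 0.0}
cap_grip 0.84 [0.5317 0.0256 0.1633]
```

View pics/w3.png

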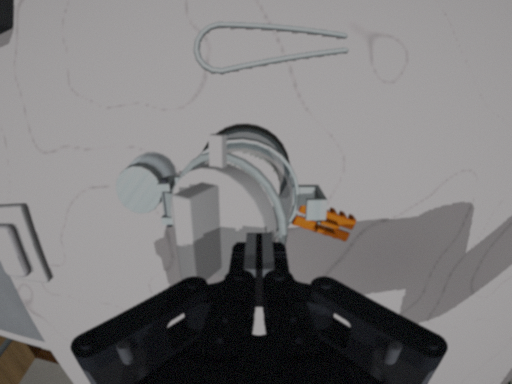

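The fingertips at (260,235) sit over the front of the cap, clear of the bar at (200,230). Now I'll fold the lid down slowly.

Call:
send_rows:
  commands:
    - {"ax": 0, "ay": 0, "az": 0, "dx": 0, "dy": 0, "dz": 0.007, "fingers": 1}
    - {"ax": 0, "ay": 0, "az": 0, "dx": 0, "dy": 0.0015, "dz": 0.007, "fingers": 1}
    - {"ax": 0, "ay": 0, "az": 0, "dx": 0, "dy": 0.0015, "dz": 0.007, "fingers": 1}
    - {"ax": 0, "ay": 0, "az": 0, "dx": 0, "dy": 0.002, "dz": 0.007, "fingers": 1}

```text
clock: 5.6
position: [0.4917, 0.0322, 0.1472]
orientation: [-3.141, 0.0, -1.631]
ft_force: [0.5, -0.4, 1.0]
finger_gap: 0.0003
grip_force: 0.4
```

Call:
send_rows:
  commands:
    - {"ax": 0, "ay": 0, "az": 0, "dx": 0, "dy": 0.002, "dz": 0.006, "fingers": 1}
    - {"ax": 0, "ay": 0, "az": 0, "dx": 0, "dy": 0.002, "dz": 0.006, "fingers": 1}
    - {"ax": 0, "ay": 0, "az": 0, "dx": 0, "dy": 0.001, "dz": 0.006, "fingers": 1}

```text
clock: 5.9
position: [0.4862, 0.0324, 0.1287]
orientation: [3.141, -0.0, -1.631]
ft_force: [-0.6, 0.4, 0.9]
finger_gap: 0.0001
grip_force: 0.4
```

Call:
send_rows:
  commands:
    - {"ax": 0, "ay": 0, "az": 0, "dx": 0, "dy": 0.002, "dz": 0.004, "fingers": 1}
    - {"ax": 0, "ay": 0, "az": 0, "dx": 0, "dy": 0.001, "dz": 0.003, "fingers": 1}
    - {"ax": 0, "ay": 0, "az": 0, "dx": 0, "dy": 0, "dz": 0.001, "fingers": 1}
    - {"ax": 0, "ay": 0, "az": 0, "dx": 0, "dy": 0, "dz": 0, "fingers": 1}

```text
clock: 6.3
position: [0.4835, 0.0325, 0.1212]
orientation: [3.141, -0.0, -1.631]
ft_force: [0.3, 0.0, 0.9]
finger_gap: 0.0005
grip_force: 0.0
```

Call:
send_rows:
  commands:
    - {"ax": 0, "ay": 0, "az": 0, "dx": 0, "dy": 0.001, "dz": 0.002, "fingers": 1}
    - {"ax": 0, "ay": 0, "az": 0, "dx": 0, "dy": 0, "dz": 0.001, "fingers": 1}
    - {"ax": 0, "ay": 0, "az": 0, "dx": 0, "dy": 0, "dz": 0.001, "fingers": 1}
    - {"ax": 0, "ay": 0, "az": 0, "dx": 0, "dy": 0, "dz": 0, "fingers": 1}

```text
clock: 6.7
position: [0.4826, 0.0326, 0.1172]
orientation: [3.141, -0.0, -1.631]
ft_force: [0.5, -0.8, 0.3]
finger_gap: 0.0002
grip_force: 0.0
```

Call:
send_rows:
  commands:
    - {"ax": 0, "ay": 0, "az": 0, "dx": 0, "dy": 0, "dz": 0.001, "fingers": 1}
    - {"ax": 0, "ay": 0, "az": 0, "dx": 0, "dy": 0, "dz": 0, "fingers": 1}

```text
clock: 6.9
position: [0.4826, 0.0326, 0.1169]
orientation: [-3.141, 0.0, -1.631]
ft_force: [-1.0, -0.2, 4.8]
finger_gap: -0.0003
grip_force: 2.2
```

Call:
send_rows:
  commands:
    - {"ax": 0, "ay": 0, "az": 0, "dx": 0, "dy": 0, "dz": 0.001, "fingers": 1}
    - {"ax": 0, "ay": 0, "az": 0, "dx": 0, "dy": 0, "dz": 0, "fingers": 1}

```text
clock: 7.1
position: [0.4827, 0.0326, 0.1167]
orientation: [-3.141, 0.0, -1.631]
ft_force: [-3.0, -0.8, 10.8]
finger_gap: 0.0001
grip_force: 5.0
```

The force rose sharply at z = 0.117, so the lid is flat. I'll lift, open and measure the bar.

Call:
send_rows:
  commands:
    - {"ax": 0, "ay": 0, "az": 0, "dx": 0, "dy": 0, "dz": -0.02, "fingers": 1}
    - {"ax": 0, "ay": 0, "az": 0, "dx": 0, "dy": 0, "dz": -0.05, "fingers": 1}
    - {"ax": 0, "ay": 0, "az": 0, "dx": 0, "dy": 0, "dz": -0.05, "fingers": -1}
    - {"ax": 0, "ay": 0, "az": 0, "dx": -0.03, "dy": 0.02, "dz": 0, "fingers": -1}
    - {"ax": 0, "ay": 0, "az": 0, "dx": -0.03, "dy": 0.02, "dz": 0, "fingers": -1}
    - {"ax": 0, "ay": 0, "az": 0, "dx": 0, "dy": 0, "dz": 0, "fingers": -1}
    - {"ax": 0, "ay": 0, "az": 0, "dx": 0, "dy": 0, "dz": 0, "fingers": -1}

```text
clock: 7.8
position: [0.4462, 0.0953, 0.2353]
orientation: [-3.141, -0.0, -1.629]
ft_force: [-0.2, -0.2, -0.0]
finger_gap: 0.0725
grip_force: 0.0
```

```bash
python3 - <<'E'
from h import *
state()
for n in("wrist","top","scene"):
    p=cams.read_camera(n); print(n); find(p,["cap_grip","lug","catch","jar"])
    if n=="wrist": cv2.imwrite("pics/w4.png",p["image"])
E
```

```text
{'clock': 7.8, 'q': [0.211, 0.152, -0.095, 1.323, -0.001, -1.302], 'position': [0.446, 0.095, 0.235], 'orientation': [-3.141, -0.0, -1.629], 'ft_force': [-0.2, -0.238, -0.007], 'ft_torque': [-0.009, -0.007, -0.045], 'finger_gap': 0.072, 'grip_force': 0.0}
wrist
cap_grip 0.79 [0.5075 0.0255 0.1375]
lug 0.93 [ 0.5041 -0.0278  0.1118]
catch 0.92 [0.4535 0.0359 0.1151]
catch 0.59 [0.6092 0.0296 0.0267]
jar 0.58 [ 0.5058  0.0332 -0.0009]
top
cap_grip 0.86 [0.5102 0.035  0.135 ]
lug 0.68 [ 0.5021 -0.0311  0.1076]
lug 0.47 [ 0.4549 -0.4705  0.0072]
catch 0.65 [0.4502 0.0357 0.1111]
jar 0.79 [ 5.098e-01  3.600e-02 -2.000e-04]
scene
cap_grip 0.73 [0.5072 0.0305 0.1381]
cap_grip 0.69 [ 0.4564 -0.4691  0.0074]
lug 0.7 [ 0.5022 -0.0292  0.1132]
catch 0.66 [0.4464 0.0344 0.1147]
jar 0.92 [5.071e-01 2.850e-02 3.000e-04]
jar 0.15 [0.6094 0.4043 0.0511]
```

View pics/w4.png

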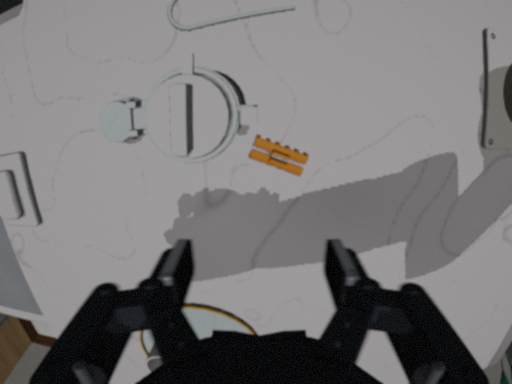

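The lid is flat: the wrist view shows a level ring with the cap at (190,115), the bar at (187,118), the lug at (194,63) and the catch at (245,115). Now I'll position over the bar with the fingers half open.

Call:
send_rows:
  commands:
    - {"ax": 0, "ay": 0, "az": 0, "dx": 0.03, "dy": -0.0328, "dz": 0, "fingers": 0}
    - {"ax": 0, "ay": 0, "az": 0, "dx": 0.03, "dy": -0.0328, "dz": 0, "fingers": 0}
    - {"ax": 0, "ay": 0, "az": 1.5, "dx": 0, "dy": 0, "dz": 0.03, "fingers": 0}
    - {"ax": 0, "ay": 0, "az": 0, "dx": 0, "dy": 0, "dz": 0.03, "fingers": 0}
    - {"ax": 0, "ay": 0, "az": 0, "dx": 0, "dy": 0, "dz": 0.015, "fingers": 0}
    - {"ax": 0, "ay": 0, "az": 0, "dx": 0, "dy": 0, "dz": 0, "fingers": 0}
    - {"ax": 0, "ay": 0, "az": 0, "dx": 0, "dy": 0, "dz": 0, "fingers": 0}

```text
clock: 9.25
position: [0.5084, 0.0311, 0.1606]
orientation: [3.142, -0.0, -1.657]
ft_force: [-0.1, -0.2, 0.7]
finger_gap: 0.0429
grip_force: 0.0
```

```bash
python3 - <<'E'
from h import *
state()
p=cams.read_camera("wrist"); find(p,["cap_grip","lug"])
cv2.imwrite("pics/w5.png",p["image"])
E
```

```text
{'clock': 9.25, 'q': [0.061, 0.301, -0.103, 1.167, -0.0, -1.424], 'position': [0.508, 0.031, 0.161], 'orientation': [3.142, -0.0, -1.657], 'ft_force': [-0.12, -0.153, 0.686], 'ft_torque': [-0.047, -0.004, 0.014], 'finger_gap': 0.043, 'grip_force': 0.0}
lug 0.63 [ 0.4648 -0.0994  0.0008]
```

View pics/w5.png

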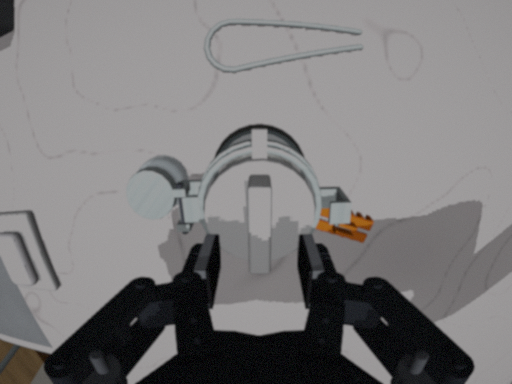

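The bar (columns 248–272) sits centred and parallel between the fingers (218 and 300). I'll go down and grip it.

Call:
send_rows:
  commands:
    - {"ax": 0, "ay": 0, "az": 0, "dx": 0, "dy": 0, "dz": 0.02, "fingers": 0}
    - {"ax": 0, "ay": 0, "az": 0, "dx": 0, "dy": 0, "dz": 0.0185, "fingers": 0}
    - {"ax": 0, "ay": 0, "az": 0, "dx": 0, "dy": 0, "dz": 0, "fingers": 0}
    - {"ax": 0, "ay": 0, "az": 0, "dx": 0, "dy": 0, "dz": 0, "fingers": 1}
    - {"ax": 0, "ay": 0, "az": 0, "dx": 0, "dy": 0, "dz": 0, "fingers": 1}
    - {"ax": 0, "ay": 0, "az": 0, "dx": 0, "dy": 0, "dz": 0, "fingers": 1}
    - {"ax": 0, "ay": 0, "az": 0, "dx": 0, "dy": 0, "dz": 0, "fingers": 1}
    - {"ax": 0, "ay": 0, "az": 0, "dx": 0, "dy": 0, "dz": 0, "fingers": 1}

```text
clock: 10.2
position: [0.5079, 0.0313, 0.1235]
orientation: [-3.141, 0.001, -1.656]
ft_force: [-4.1, 0.3, 5.5]
finger_gap: 0.0129
grip_force: 59.8
```

```bash
python3 -c "
from h import *
state()"
```

```text
{'clock': 10.2, 'q': [0.061, 0.331, -0.163, 1.076, 0.0, -1.424], 'position': [0.508, 0.031, 0.123], 'orientation': [-3.141, 0.001, -1.656], 'ft_force': [-4.063, 0.251, 5.48], 'ft_torque': [0.055, 0.881, 0.08], 'finger_gap': 0.013, 'grip_force': 59.758}
```

Gripped at 60 N. Now I'll twist clockwise (+az).

Call:
send_rows:
  commands:
    - {"ax": 0, "ay": 0, "az": 6, "dx": 0, "dy": 0, "dz": 0, "fingers": 1}
    - {"ax": 0, "ay": 0, "az": 6, "dx": 0, "dy": 0, "dz": 0, "fingers": 1}
    - {"ax": 0, "ay": 0, "az": 6, "dx": 0, "dy": 0, "dz": 0, "fingers": 1}
    - {"ax": 0, "ay": 0, "az": 6, "dx": 0, "dy": 0, "dz": 0, "fingers": 1}

```text
clock: 10.6
position: [0.5078, 0.0313, 0.1235]
orientation: [-3.142, 0.001, -2.08]
ft_force: [-4.0, -0.1, 5.6]
finger_gap: 0.0126
grip_force: 59.8
```

```bash
python3 -c "
from h import *
state()"
```

```text
{'clock': 10.6, 'q': [0.061, 0.331, -0.164, 1.076, 0.0, -1.001], 'position': [0.508, 0.031, 0.123], 'orientation': [-3.142, 0.001, -2.08], 'ft_force': [-4.015, -0.072, 5.638], 'ft_torque': [0.116, 0.964, 0.063], 'finger_gap': 0.013, 'grip_force': 59.793}
```

Call:
send_rows:
  commands:
    - {"ax": 0, "ay": 0, "az": 6, "dx": 0, "dy": 0, "dz": 0, "fingers": 1}
    - {"ax": 0, "ay": 0, "az": 6, "dx": 0, "dy": 0, "dz": 0, "fingers": 1}
    - {"ax": 0, "ay": 0, "az": 6, "dx": 0, "dy": 0, "dz": 0, "fingers": 1}
    - {"ax": 0, "ay": 0, "az": 6, "dx": 0, "dy": 0, "dz": 0, "fingers": 1}
    - {"ax": 0, "ay": 0, "az": 6, "dx": 0, "dy": 0, "dz": 0, "fingers": 1}
    - {"ax": 0, "ay": 0, "az": 6, "dx": 0, "dy": 0, "dz": 0, "fingers": 1}
    - {"ax": 0, "ay": 0, "az": 6, "dx": 0, "dy": 0, "dz": 0, "fingers": 1}
    - {"ax": 0, "ay": 0, "az": 5, "dx": 0, "dy": 0, "dz": 0, "fingers": 1}
    - {"ax": 0, "ay": 0, "az": 3, "dx": 0, "dy": 0, "dz": 0, "fingers": 1}

```text
clock: 11.5
position: [0.5077, 0.0314, 0.1235]
orientation: [3.141, 0.0, -2.951]
ft_force: [-5.0, 1.0, 6.4]
finger_gap: 0.0129
grip_force: 59.8
```

```bash
python3 -c "
from h import *
state()"
```

```text
{'clock': 11.5, 'q': [0.061, 0.331, -0.164, 1.076, 0.001, -0.13], 'position': [0.508, 0.031, 0.123], 'orientation': [3.141, 0.0, -2.951], 'ft_force': [-4.993, 1.043, 6.38], 'ft_torque': [0.144, 1.011, 0.033], 'finger_gap': 0.013, 'grip_force': 59.828}
```

Call:
send_rows:
  commands:
    - {"ax": 0, "ay": 0, "az": 3, "dx": 0, "dy": 0, "dz": 0, "fingers": 1}
    - {"ax": 0, "ay": 0, "az": 3, "dx": 0, "dy": 0, "dz": 0, "fingers": 1}
    - {"ax": 0, "ay": 0, "az": 2, "dx": 0, "dy": 0, "dz": 0, "fingers": 1}
    - {"ax": 0, "ay": 0, "az": 0, "dx": 0, "dy": 0, "dz": 0, "fingers": 1}

```text
clock: 11.9
position: [0.5077, 0.0314, 0.1234]
orientation: [3.141, -0.0, -3.088]
ft_force: [-4.7, 1.0, 5.3]
finger_gap: 0.0124
grip_force: 59.8
```

```bash
python3 -c "
from h import *
state()"
```

```text
{'clock': 11.9, 'q': [0.061, 0.331, -0.164, 1.076, 0.001, 0.008], 'position': [0.508, 0.031, 0.123], 'orientation': [3.141, -0.0, -3.088], 'ft_force': [-4.703, 1.029, 5.307], 'ft_torque': [0.152, 1.07, -0.08], 'finger_gap': 0.012, 'grip_force': 59.83}
```

Call:
send_rows:
  commands:
    - {"ax": 0, "ay": 0, "az": 2, "dx": 0, "dy": 0, "dz": 0, "fingers": 1}
    - {"ax": 0, "ay": 0, "az": 1, "dx": 0, "dy": 0, "dz": 0, "fingers": 1}
    - {"ax": 0, "ay": 0, "az": 0, "dx": 0, "dy": 0, "dz": 0, "fingers": 1}

```text
clock: 12.2
position: [0.5077, 0.0315, 0.1235]
orientation: [3.141, 0.0, -3.139]
ft_force: [-5.5, 0.7, 5.8]
finger_gap: 0.0126
grip_force: 59.9
```

```bash
python3 -c "
from h import *
state(); print(readout.sense()['effort'])"
```

```text
{'clock': 12.2, 'q': [0.062, 0.331, -0.164, 1.076, 0.001, 0.059], 'position': [0.508, 0.032, 0.123], 'orientation': [3.141, 0.0, -3.139], 'ft_force': [-5.501, 0.706, 5.773], 'ft_torque': [0.112, 1.017, 0.417], 'finger_gap': 0.013, 'grip_force': 59.927}
[ -1.03673279 -36.72630429  23.65132928  -1.90843463  -0.28971814
   0.43115627]
```

The wrist torque jumped to 0.42 N·m, which suggests the stop. I'll seat it slightly, then let go and back away.

Call:
send_rows:
  commands:
    - {"ax": 0, "ay": 0, "az": 1.5, "dx": 0, "dy": 0, "dz": 0, "fingers": 1}
    - {"ax": 0, "ay": 0, "az": 0, "dx": 0, "dy": 0, "dz": 0, "fingers": 1}

```text
clock: 12.4
position: [0.5077, 0.0316, 0.1235]
orientation: [3.141, 0.0, 3.12]
ft_force: [-4.7, 1.6, 6.5]
finger_gap: 0.013
grip_force: 62.5
```

```bash
python3 -c "
from h import *
state()"
```

```text
{'clock': 12.4, 'q': [0.062, 0.331, -0.164, 1.076, 0.001, 0.083], 'position': [0.508, 0.032, 0.123], 'orientation': [3.141, 0.0, 3.12], 'ft_force': [-4.659, 1.604, 6.459], 'ft_torque': [0.125, 1.026, 1.128], 'finger_gap': 0.013, 'grip_force': 62.493}
```

Call:
send_rows:
  commands:
    - {"ax": 0, "ay": 0, "az": 0, "dx": 0, "dy": 0, "dz": 0, "fingers": 0}
    - {"ax": 0, "ay": 0, "az": 0, "dx": 0, "dy": 0, "dz": 0, "fingers": 0}
    - {"ax": 0, "ay": 0, "az": 0, "dx": 0, "dy": 0, "dz": 0, "fingers": 0}
    - {"ax": 0, "ay": 0, "az": 0, "dx": 0, "dy": 0, "dz": 0, "fingers": 0}
    - {"ax": 0, "ay": 0, "az": 0, "dx": 0, "dy": 0, "dz": -0.03, "fingers": 0}
    - {"ax": 0, "ay": 0, "az": 0, "dx": 0, "dy": 0, "dz": -0.05, "fingers": 0}
    - {"ax": 0, "ay": 0, "az": 0, "dx": 0.04, "dy": 0, "dz": -0.03, "fingers": 0}
    - {"ax": 0, "ay": 0, "az": 0, "dx": 0.05, "dy": 0, "dz": 0, "fingers": 0}
    - {"ax": 0, "ay": 0, "az": 0, "dx": 0, "dy": 0, "dz": 0, "fingers": 0}

```text
clock: 13.3
position: [0.411, 0.033, 0.231]
orientation: [-3.141, -0.007, 3.117]
ft_force: [0.5, -0.0, -0.1]
finger_gap: 0.0428
grip_force: 0.0
```

```bash
python3 - <<'E'
from h import *
state()
p=cams.read_camera("wrist"); find(p,["cap_grip","lug","catch"]); a=p["image"]
p=cams.read_camera("scene"); find(p,["cap_grip","lug","catch"]); b=cv2.resize(p["image"][150:260,220:340],None,fx=3,fy=3,interpolation=2)
c=np.zeros((384,800,3),np.uint8); c[:,:440]=a[:,36:476]; c[:330,440:800]=b; cv2.imwrite("pics/w6.png",c)
E
```

```text
{'clock': 13.3, 'q': [0.08, 0.072, -0.198, 1.307, 0.0, 0.105], 'position': [0.411, 0.033, 0.231], 'orientation': [-3.141, -0.007, 3.117], 'ft_force': [0.473, -0.049, -0.113], 'ft_torque': [-0.019, -0.071, 0.021], 'finger_gap': 0.043, 'grip_force': 0.0}
cap_grip 0.87 [0.5073 0.0306 0.139 ]
lug 0.81 [0.4488 0.0286 0.1107]
catch 0.89 [0.4532 0.0348 0.1138]
cap_grip 0.75 [0.5082 0.0317 0.1358]
lug 0.59 [0.45   0.028  0.1115]
catch 0.58 [0.4469 0.0332 0.1171]
```

View pics/w6.png

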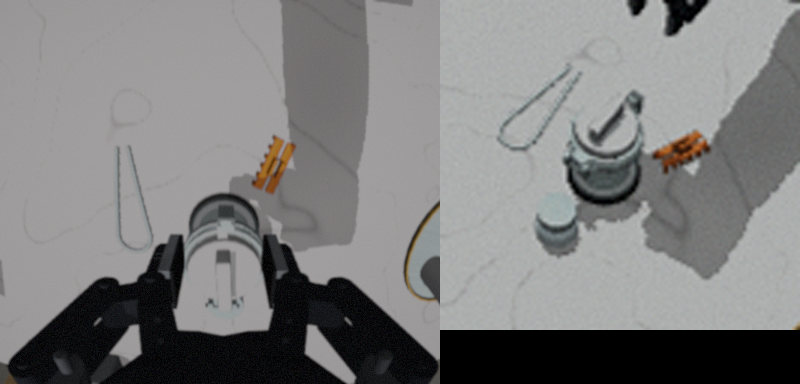

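The bar now points at the catch, at (225,270) in the wrist view and (615,118) in the scene crop. The lug lies under the catch, the lid is flat, the bystanders haven't moved and the gripper is clear.

```bash
python3 -c "
from h import *
print(job.hand_in())"
```

```text
the job is handed in; nothing more can be done
None
```

The lid is folded flat and the cap is twisted clockwise to its stop with the lug under the catch. The gripper is clear, nothing else was touched, and the job was handed in at about 13 s on the robot's clock.

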